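Reset the pellet press and hold it at six clicks

TASK

The bench pellet press was left part-way tightened: push its release pedal fully down to the stop and keep it down until the ratchet arm has swung back home, then let the pedal come up again. Now swing the arm round (counter-clockwise seen from above) by its upright grip exactly six clicks of the ratchet, counting from home, feeling each click as the pawl drops off a tooth. Stop there and finish with the gripper still holding or pressing the arm's grip to hold the pressure; do not let go, and do not disturb the bottle, beaker, crucible and stopper standing around.

Things in the scene. Friction and masses are not known exactly. Their poses are not given: they have to be found in the camera images.
- press: Grey bench pellet press bolted down, base plate 170 x 360 x 20 mm. Origin on the table under the vertical screw axis that the ratchet arm turns about; its y axis points from the screw axis to the pedal, its z axis up. Pedal bracket: two cheeks 128 mm out along +y, 140 mm high. A flat ring of 90 mm radius (top 111 mm high) turns with the arm.
- ratchet_arm (a joint): Angle of the flat steel ratchet arm about the screw axis (rad): 0 = home, grows counter-clockwise seen from above, to 1.05. A spring draws it home (2 to 3 N at the grip); a pawl lets it go forward but not back, so it rests near its last click until the pedal lifts the pawl; then it swings home in 1 to 2 s. Start angle varies.
- lever_grip: Upright black cylindrical grip at the arm's end, free to spin, 22 mm diameter, 55 mm long; origin at the centre of its foot, 120 mm above the table, top at 175 mm. In the press's frame it is 120 mm from the screw axis at angle -2.182 rad (from +x) plus the arm's joint value. The arm (20 mm wide, top at 120 mm) runs from its foot to the screw axis.
- pedal (a joint): Angle of the spring pedal (rad): 0 = up, 0.25 = down at its stop. Hinged 128 mm out along the press's y at 126 mm height, hinge line along the press's x; 4 to 7 N on the pad push it down, it springs up when let go. Its inner end is the pawl riding on the teeth: it dips by up to 0.1 rad as a tooth rises and springs back at the click.
- pedal_pad (a point): Centre of the top of the pedal's black rubber pad, 54 x 54 mm on a steel plate, 228 mm from the screw axis along the press's +y; about 81 mm above the table when up, sinking about 25 mm when pressed to the stop.
- tooth_first (a point): Crest of the first of 13 saw teeth on the ring turning with the arm, 80 mm from the axis; teeth 5 mm high, 0.08 rad apart. At home it is 0.025 to 0.075 rad short of the pawl (varies): the first click comes after that, each next 0.08 rad later. Force at the grip rises to 10 to 20 N before each click and drops sharply, often below zero, as the pawl falls.
- pawl_place (a point): Fixed point where the pawl rides the teeth, on the press, 80 mm from the screw axis along the press's +y, at the height of the tooth crests (111 mm).
- reagent_bottle: Bystander: amber glass bottle, diameter 68 mm, 140 mm high; origin at the centre of its underside.
- crucible: Bystander: small white porcelain crucible, diameter 48 mm, 36 mm high; origin at the centre of its underside.
- beaker: Bystander: glass beaker, diameter 64 mm, 85 mm high; origin at the centre of its underside.
- stopper: Bystander: black rubber stopper, diameter 32 mm, 28 mm high; origin at the centre of its underside.

How it is judged (in metres and radians):
On the way, in this order (a step that is already met when the one before it is completed fails the run):
1. the pedal is down at its stop and the ratchet arm has swung back home (value of joint pedal above 0.225 rad and value of joint ratchet_arm below 0.04 rad), for 0.1 s.
2. the pedal is let up again, with the arm still home (value of joint pedal below 0.16 rad and value of joint ratchet_arm below 0.04 rad), for 0.05 s.
At the end, for the whole second after the job is handed in: The pawl lies between the sixth and the seventh tooth, so exactly six clicks were made from home (first tooth's crest 31.9 to 38.0 mm past the pawl's place); the pedal is up; the arm is still (under 0.05 rad/s); the fingers bear on the arm's grip with more than 1 N (distance between tooth_first and pawl_place between 0.0319 and 0.038 m and value of joint ratchet_arm above 0.35 rad and contact force between the fingers and lever_grip above 1 N and value of joint pedal below 0.16 rad and velocity of joint ratchet_arm between -0.05 and 0.05 rad/s); the arm keeps its last pose, push and grip.
It fails at once if the reagent bottle is disturbed (moved more than 30 mm) (distance of reagent_bottle from where it was at the start of the episode above 0.03 m).
It fails at once if the crucible is disturbed (moved more than 30 mm) (distance of crucible from where it was at the start of the episode above 0.03 m).
It fails at once if the beaker is disturbed (moved more than 30 mm) (distance of beaker from where it was at the start of the episode above 0.03 m).
It fails at once if the stopper is disturbed (moved more than 30 mm) (distance of stopper from where it was at the start of the episode above 0.03 m).
It also fails if it takes over 72 s, if anything falls off the work surface, if the arm or the gripper's body presses on something with over 40 N, if the wrist force passes 120 N, or if a joint passes its speed limit or range.

ROBOT

A 6-joint arm with a two-finger parallel gripper is mounted at the origin on the work surface. World frame = base frame: x ahead of the robot, y to its left, z up, the work surface at z = 0. Lengths are in mm, angles in degrees, forces in N, time in s.
With the tool pointing down it reaches from about 300 to 850 mm from the base axis. Payload 4.2 kg.
Tool frame: the origin (TCP) lies midway between the tips of the shut fingers; the grasp point (between the pads) lies 19 mm behind it (env.grip_point_offset is the distance from the TCP to the grasp point, in mm); z points along the fingers, x is the direction in which the jaws open and shut, and the axes are right-handed (so a half turn about z gives the same grasp; the last joint's range is limited). The gripper opens to 91 mm and grips with 3 to 60 N. Pads are 32 mm wide; open, the fingers measure 118 mm over their backs; the gripper's body (76 mm by 178 mm) begins 60 mm behind the grasp point.
Start: joints at [-65.89, 18.312, 89.639, -0, 72.044, -1.146], TCP at [245.337, -520.051, 213.976] pointing down, gripper open.
Joint ranges: [-177.97, 177.97], [-48.28, 115.42], [12.27, 149.76], [-77.06, 257.06], [2.81, 150.46], [-146.56, 146.56]. Speed limits (degrees/s): [147.25, 147.25, 180, 180, 180, 180].

INTERFACE

Orientations are given as [roll, pitch, yaw] about the fixed x, y, z axes, in that order (R = Rz(yaw) Ry(pitch) Rx(roll)).
In Python, from workcell import env gives the robot as it stands.
- The arm moves only by the shell command python3 -m pendant 'ROWS' [FORCE]. ROWS is JSON, a list of rows, each an object with "xyz": the shift along the tool's x, y, z in m, a list of three; "roll": the turn about the tool's z in degrees; "jaw": the closure, from 0 (fully open) to 1 (shut). A call has exactly 8 rows; each row is the pose to reach, as a shift and turn from the pose commanded when the call began, along the tool's axes at that moment; what a row does not reach only later rows make up. A row lasts 1/8 s, in which the tool goes at most 62.5 mm and 10.7 degrees, less where a joint would pass 70% of its speed; a pose out of reach is approached as far as the arm can. A call with a gripper value outside its range is refused whole. The fingers move at their own pace and stop on an object; FORCE is the grip in N (left out, the last holds). Time passes only in rows, so rows that repeat a pose let the fingers close, or fill a call up. It gives the time, the measured TCP pose, the force and the opening at its end, in the units of the state.
- env.state(): the state, without advancing time (a new reading comes with each control period).
- env.grab_frame(name): name is "side" or "top"; returns (picture, depth): 420x560x3 uint8, blue, green, red; 420x560 float32, mm along the optical axis (not along the pixel's ray), 0 where there is no reading.
- env.camera_params(name): a dict with "camera_matrix" (3x3 intrinsics, pixels), "cam_to_world" (4x4, takes a point from camera to world coordinates). Camera axes: x right, y up, looking along -z (the intrinsics and any distortion apply to the point x, -y, -z); pixel columns grow to the right and rows downward; lengths in mm; the calibration is good to about 2 mm. A picture is of the moment at which its call begins. camera_params takes no time and is no camera call.
- env.job_done(): hands the job in, once; it reports no verdict.
The state is a dict: "time_s": time; "qpos": joint angles; "qvel": joint speeds; "effort": joint torques, N m; "ee_pos": TCP position; "ee_rot": TCP orientation; "force": force on the tool from outside, world axes, zero at the start; "torque": the same for the moment, N m; "gripper_width": finger opening in mm.
Only numpy, scipy, OpenCV 4.12 (cv2) and the standard library are available. Lean on these libraries where they do the work, as an engineer would, in place of code of your own. Each camera call takes 0.05 s, during which the arm holds its last target. There are 200 camera calls.

## Working session

There is one attempt and no reset: what is moved stays moved. The work goes in short steps, Python scripts to look and compute and a shell command to move; the robot and the scene stay as the last step left them, time stands still between calls to the robot, and variables do not carry over. Pictures are saved under pics/ and viewed, about 8 in all and at most 12, crops included, and the job is handed in when it is done.

```bash
mkdir -p pics; cat > h.py <<'E'
from workcell import env
import numpy as np, cv2
def grab(n):
    im,d=env.grab_frame(n); c=env.camera_params(n); return im,d,np.array(c["camera_matrix"]),np.array(c["cam_to_world"])
def cloud(d,K,T):
    v,u=np.mgrid[:d.shape[0],:d.shape[1]]
    P=np.stack([(u-K[0,2])/K[0,0]*d,-(v-K[1,2])/K[1,1]*d,-d],-1)
    return P@T[:3,:3].T+T[:3,3]
E
python3 - <<'E'
from h import *
for n in("top","side"):
    im,d,K,T=grab(n); cv2.imwrite(f"pics/{n}0.png",im); np.save(n+"0.npy",cloud(d,K,T)); print(n,T[:3,3],(d>0).mean(),env.camera_params(n).keys())
print(env.state())
E
```

```text
top [ 386.56028248  -16.50993708 1624.89287632] 0.9960246598639456 dict_keys(['camera_matrix', 'cam_to_world'])
side [ 390.82407054 1030.61279966  956.059752  ] 0.9961224489795918 dict_keys(['camera_matrix', 'cam_to_world'])
{'time_s': 0.1, 'qpos': array([-6.58919999e+01,  1.83467640e+01,  8.96977601e+01, -2.06255808e-03,
        7.20456765e+01, -1.14786639e+00]), 'qvel': array([-0.06018585, -0.06904361, -0.21378497,  0.12525383, -0.07273941,
       -0.01056042]), 'effort': array([ 5.52512902e-04, -4.13330984e+01, -2.32509720e+01,  7.29211816e-02,
        4.22572915e-02, -3.84468308e-05]), 'ee_pos': array([ 245.11908672, -519.63884101,  213.22776164]), 'ee_rot': array([ 1.79999846e+02,  9.02218168e-02, -6.47434962e+01]), 'force': array([-0.63136799, -0.53257577, -0.88974673]), 'torque': array([-0.03517429,  0.02574142, -0.03377771]), 'gripper_width': 91.16453569399516}
```

View pics/top0.png

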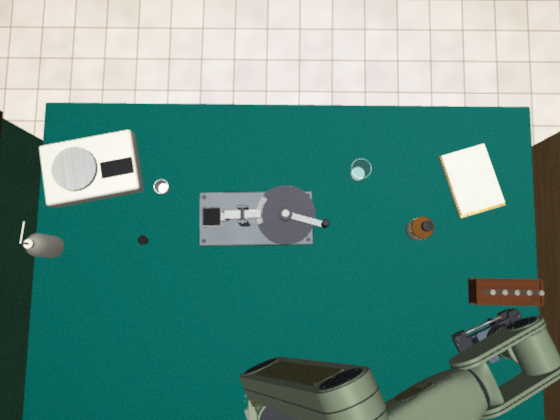

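View pics/side0.png

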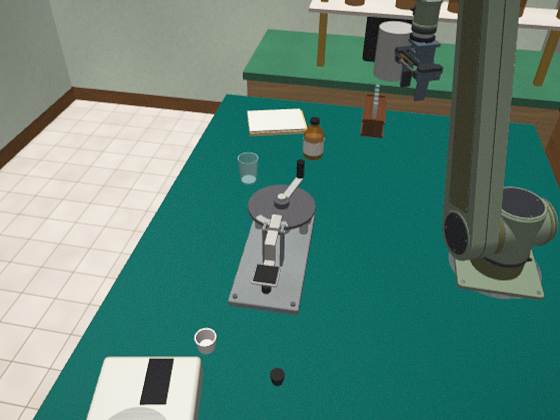

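The top view shows the press in the middle: pad at about (211,216), screw (286,214), grip (325,223). The crucible is at (161,186), stopper (143,240), beaker (360,170) and bottle (420,228). The side view agrees with this.

```bash
python3 - <<'E'
from h import *
P=np.load("top0.npy"); im=cv2.imread("pics/top0.png"); S=np.load("side0.npy"); si=cv2.imread("pics/side0.png")
for n,u,v in [("pad",211,216),("axis",286,214),("grip",325,223),("cruc",161,186),("stop",143,240),("beak",360,170),("bot",426,226)]: print(n,P[v,u].round(1))
box=np.zeros(im.shape[:2],bool); box[185:255,192:335]=True
m=box&(P[...,2]>8)&(P[...,2]<35)   # base plate
q=P[m][:,:2].astype(np.float32); r=cv2.minAreaRect(q); print("base",r,m.sum())
ring=box&(abs(P[...,2]-111)<8)&(P[...,1]<np.inf); u=P[ring][:,:2].astype(np.float32)
pts=u[(np.hypot(*(u-P[214,286,:2]).T)<100)]; print("ring circ",cv2.minEnclosingCircle(pts))
g=box&(P[...,2]>150); g[:,:310]=0; print("grip top",g.sum(),P[g].mean(0),P[g].max(0),P[g].min(0))
dark=box&(im.max(2)<50)&(P[...,2]>60)&(P[...,2]<100); dark[:,235:]=0
print("pad",dark.sum(),np.median(P[dark],0),cv2.minAreaRect(P[dark][:,:2].astype(np.float32)))
sb=np.zeros(si.shape[:2],bool); sb[155:182,290:310]=1
g=sb&(S[...,2]>118)&(S[...,2]<190)&(si.max(2)<60); print("side grip",g.sum(),S[g].mean(0),S[g].min(0),S[g].max(0))
sb[:]=0; sb[255:290,245:290]=1
g=sb&(S[...,2]>65)&(S[...,2]<100)&(si.max(2)<60);print("side pad",g.sum(),np.median(S[g],0),cv2.minAreaRect(S[g][:,:2].astype(np.float32)))
E
```

```text
pad [566.1 223.6  73.7]
axis [567.5  -6.9 136.4]
grip [ 537.9 -118.5  178.4]
cruc [669.2 398.7   7.6]
stop [493. 444.  24.]
beak [ 729.5 -243.     4.9]
bot [ 536.9 -415.2  139.6]
base ((563.916259765625, 70.58834838867188), (214.77920532226562, 446.55230712890625), 2.122929096221924) 2649
ring circ ((569.516357421875, -11.940150260925293), 95.12812805175781)
grip top 60 [ 512.76548535 -103.42417829  413.36827376] [ 547.33791756  -16.50993708 1624.89287632] [ 386.56028248 -130.50455618  150.10734219]
pad 230 [565.13523494 223.56198376  78.53948593] ((564.3178100585938, 223.08053588867188), (47.844573974609375, 44.83345413208008), 1.6710439920425415)
side grip 123 [ 541.59050819 -111.56950436  154.14937889] [ 532.73970744 -125.65668133  122.36913747] [ 551.42406935 -102.07782817  178.30497165]
side pad 346 [567.35698489 225.3920006   79.68178814] ((567.3018798828125, 226.08200073242188), (50.48286819458008, 57.040306091308594), 0.4635959267616272)
```

```bash
python3 -m pendant '[{"xyz":[-0.03,-0.034,0],"roll":-6,"jaw":1},{"xyz":[-0.066,-0.076,0],"roll":-12,"jaw":1},{"xyz":[-0.1,-0.114,0],"roll":-18,"jaw":1},{"xyz":[-0.134,-0.152,0],"roll":-24,"jaw":1},{"xyz":[-0.168,-0.19,0],"roll":-30,"jaw":1},{"xyz":[-0.201,-0.228,0],"roll":-36,"jaw":1},{"xyz":[-0.235,-0.266,0],"roll":-42,"jaw":1},{"xyz":[-0.268,-0.304,0],"roll":-44.7,"jaw":1}]' 20
```

```text
time_s: 1.1
ee_pos: [406.1, -146.3, 213.8]
ee_rot: [180.0, 0.0, -19.9]
force: [1.7, 0.5, -0.7]
gripper_width: 14.1
```

```bash
python3 -m pendant '[{"xyz":[0.003,-0.05,0],"roll":0,"jaw":1},{"xyz":[0.006,-0.105,0],"roll":0,"jaw":1},{"xyz":[0.009,-0.16,0],"roll":0,"jaw":1},{"xyz":[0.012,-0.215,0],"roll":0,"jaw":1},{"xyz":[0.015,-0.27,0],"roll":0,"jaw":1},{"xyz":[0.018,-0.325,0],"roll":0,"jaw":1},{"xyz":[0.021,-0.37,0],"roll":0,"jaw":1},{"xyz":[0.0225,-0.406,0.03],"roll":0,"jaw":1}]'
python3 -m pendant '[{"xyz":[0,0,0.03],"roll":0,"jaw":1},{"xyz":[0,0,0.06],"roll":0,"jaw":1},{"xyz":[0,0,0.08],"roll":0,"jaw":1},{"xyz":[0,0,0.08],"roll":0,"jaw":1},{"xyz":[0,0,0.08],"roll":0,"jaw":1},{"xyz":[0,0,0.08],"roll":0,"jaw":1},{"xyz":[0,0,0.08],"roll":0,"jaw":1},{"xyz":[0,0,0.08],"roll":0,"jaw":1}]'
```

```text
time_s: 2.1
ee_pos: [568.2, 228.2, 185.3]
ee_rot: [-179.8, -0.2, -20.0]
force: [0.3, 0.1, 0.0]
gripper_width: 0.5
time_s: 3.1
ee_pos: [566.4, 225.8, 104.4]
ee_rot: [-180.0, -0.0, -20.0]
force: [-0.8, 0.8, -0.8]
gripper_width: 0.4
```

```bash
python3 - <<'E'
from h import *
im,d,K,T=grab("side"); cv2.imwrite("pics/s1.png",cv2.resize(im[130:340,160:440],None,fx=2.5,fy=2.5)); print(env.state()["ee_pos"],env.state()["force"])
E
```

```text
[566.31874397 225.73140087 104.25670533] [-0.20988084 -0.16310194 -0.3349414 ]
```

View pics/s1.png

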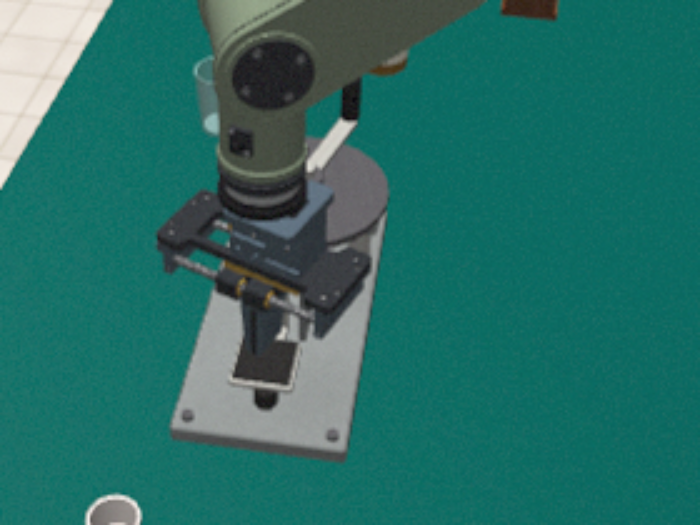

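The shut fingers are just above the pad: tips at crop (262,335), pad at (265,360). I'll press it now.

```bash
python3 -m pendant '[{"xyz":[0,0,0.008],"roll":0,"jaw":1},{"xyz":[0,0,0.016],"roll":0,"jaw":1},{"xyz":[0,0,0.023],"roll":0,"jaw":1},{"xyz":[0,0,0.03],"roll":0,"jaw":1},{"xyz":[0,0,0.036],"roll":0,"jaw":1},{"xyz":[0,0,0.041],"roll":0,"jaw":1},{"xyz":[0,0,0.045],"roll":0,"jaw":1},{"xyz":[0,0,0.046],"roll":0,"jaw":1}]'
python3 -m pendant '[{"xyz":[0,0,0.001],"roll":0,"jaw":1},{"xyz":[0,0,0.002],"roll":0,"jaw":1},{"xyz":[0,0,0.003],"roll":0,"jaw":1},{"xyz":[0,0,0.003],"roll":0,"jaw":1},{"xyz":[0,0,0.003],"roll":0,"jaw":1},{"xyz":[0,0,0.003],"roll":0,"jaw":1},{"xyz":[0,0,0.003],"roll":0,"jaw":1},{"xyz":[0,0,0.003],"roll":0,"jaw":1}]'
```

```text
time_s: 4.15
ee_pos: [567.3, 224.4, 59.3]
ee_rot: [179.9, -0.2, -20.0]
force: [-0.9, -5.6, 10.8]
gripper_width: 0.8
time_s: 5.15
ee_pos: [567.5, 224.5, 57.3]
ee_rot: [180.0, -0.2, -20.0]
force: [-0.7, -5.3, 13.8]
gripper_width: 0.7
```

```bash
python3 -m pendant '[{"xyz":[0,0,0.001],"roll":0,"jaw":1},{"xyz":[0,0,0.002],"roll":0,"jaw":1},{"xyz":[0,0,0.003],"roll":0,"jaw":1},{"xyz":[0,0,0.004],"roll":0,"jaw":1},{"xyz":[0,0,0.004],"roll":0,"jaw":1},{"xyz":[0,0,0.004],"roll":0,"jaw":1},{"xyz":[0,0,0.004],"roll":0,"jaw":1},{"xyz":[0,0,0.004],"roll":0,"jaw":1}]'; python3 - <<'E'
from h import *
im,d,K,T=grab("top");P=cloud(d,K,T);np.save("t2.npy",P); cv2.imwrite("pics/t2.png",cv2.resize(im[170:270,180:360],None,fx=4,fy=4)); print(env.state()["ee_pos"],env.state()["force"])
E
```

```text
time_s: 6.15
ee_pos: [567.7, 224.2, 56.5]
ee_rot: [180.0, -0.3, -20.0]
force: [-5.1, -7.6, 30.6]
gripper_width: 0.1
[567.7023973  224.27312473  56.52874567] [-5.9946884  -8.43731829 31.62057444]
```

View pics/t2.png

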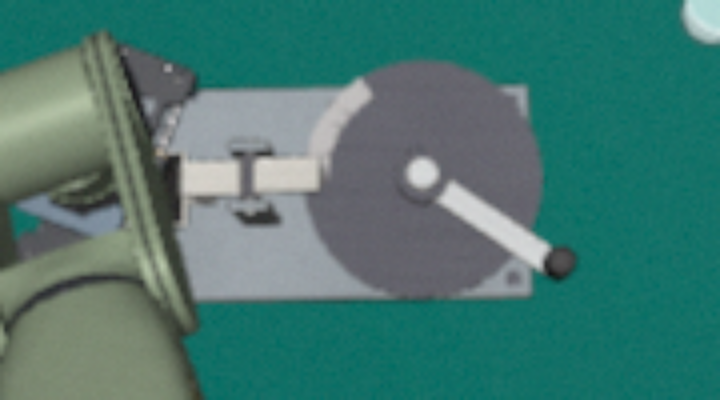

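The pedal is on its stop (tip at 56.5 mm, force rising to 31 N). The arm is home: grip at crop (561,262), axis at (422,173). Next I let the pedal up and measure the grip.

```bash
python3 -m pendant '[{"xyz":[0,0,-0.006],"roll":0,"jaw":1},{"xyz":[0,0,-0.016],"roll":0,"jaw":1},{"xyz":[0,0,-0.03],"roll":0,"jaw":1},{"xyz":[0,0,-0.05],"roll":0,"jaw":1},{"xyz":[0,0,-0.08],"roll":0,"jaw":1},{"xyz":[0,0,-0.12],"roll":0,"jaw":1},{"xyz":[0,0,-0.16],"roll":0,"jaw":0.6},{"xyz":[0,0,-0.179],"roll":0,"jaw":0.3}]'; python3 - <<'E'
from h import *
def ray(n,u,v,z):
    c=env.camera_params(n);K=np.array(c["camera_matrix"]);T=np.array(c["cam_to_world"])
    d=T[:3,:3]@[(u-K[0,2])/K[0,0],-(v-K[1,2])/K[1,1],-1]; o=T[:3,3]; return o+d*(z-o[2])/d[2]
im,d,K,T=grab("top");cv2.imwrite("pics/t3.png",im)
# dark blob of grip top
c=im[225:250,310:335].copy(); m=(c.max(2)<60).astype(np.uint8)
n,l,s,ce=cv2.connectedComponentsWithStats(m)
for i in range(1,n): print(s[i],ce[i]+[310,225], ray("top",*(ce[i]+[310,225]),172))
# ring circle from previous pic: grey ring pixels
q=(im[180:255,250:330].astype(int)); m=((q.max(2)-q.min(2)<25)&(q.max(2)<125)&(q.max(2)>60)).astype(np.uint8)
m=cv2.morphologyEx(m,cv2.MORPH_OPEN,np.ones((5,5)));n,l,s,ce=cv2.connectedComponentsWithStats(m);i=1+s[1:,4].argmax()
pts=cv2.findContours((l==i).astype(np.uint8),0,1)[0][0]; (u,v),r=cv2.minEnclosingCircle(pts); print(u+250,v+180,r,ray("top",u+250,v+180,111))
# screw top
w=((q.min(2)>150)).astype(np.uint8);n,l,s,ce=cv2.connectedComponentsWithStats(w)
for i in range(1,n): print(s[i],ce[i]+[250,180], ray("top",*(ce[i]+[250,180]),136))
si,d,K,T=grab("side");cv2.imwrite("pics/s3.png",cv2.resize(si[120:330,180:420],None,fx=2.5,fy=2.5)); S=cloud(d,K,T)
g=np.zeros(d.shape,bool);g[140:200,280:330]=1;g&=(S[...,2]>125)&(S[...,2]<180)&(si.max(2)<60)&(abs(S[...,1]+103)<30);print("side",g.sum(),S[g].mean(0),S[g].min(0),S[g].max(0)) if g.any() else 0
E
```

```text
time_s: 7.2
ee_pos: [566.6, 225.3, 232.1]
ee_rot: [-180.0, -0.1, -20.0]
force: [-0.5, 0.5, 0.1]
gripper_width: 17.7
[ 6  9  7  6 14] [318.35714286 237.28571429] [ 497.40777718 -100.1938077   172.        ]
286.29290771484375 215.15160369873047 30.308319091796875 [567.104089    -7.61598128 111.        ]
[  0  10  23  54 636] [256.89937107 214.94811321] [563.6599492   78.73877855 136.        ]
[58 12  3  4  6] [309.5 193. ] [630.87095682 -75.47688285 136.        ]
[32 29  8  8 50] [285.28 212.7 ] [571.34945947  -4.69022296 136.        ]
[ 39  35  28  28 223] [303.51569507 227.2690583 ] [528.9900495  -58.67917254 136.        ]
[49 62  1  1  1] [299. 242.] [485.63434786 -45.87185606 136.        ]
side 126 [505.74979203 -95.2498308  155.34794571] [ 496.03391393 -112.25038059  125.5390476 ] [516.61299073 -87.92436466 177.49196148]
```

View pics/s3.png

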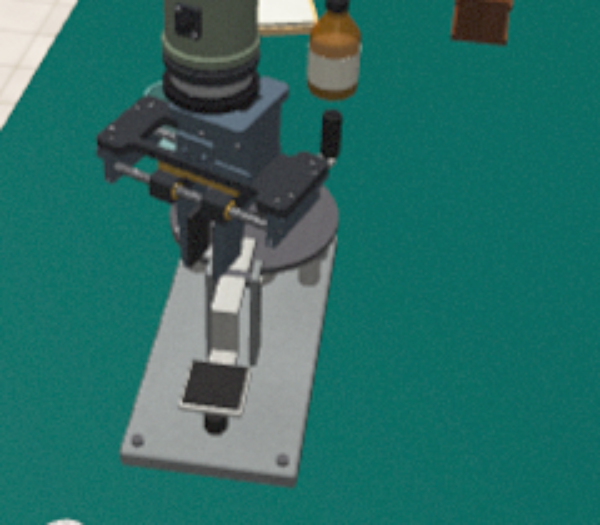

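The pedal is up and the grip still home, at crop (331,135). Next I go over the grip with the jaws along the mid-arc tangent.

```bash
python3 -m pendant '[{"xyz":[0.006,0.04,0],"roll":0,"jaw":0},{"xyz":[0.013,0.085,0],"roll":0,"jaw":0},{"xyz":[0.02,0.13,0],"roll":0,"jaw":0},{"xyz":[0.027,0.175,0],"roll":0,"jaw":0},{"xyz":[0.034,0.22,0],"roll":0,"jaw":0},{"xyz":[0.041,0.265,0],"roll":0,"jaw":0},{"xyz":[0.048,0.31,0],"roll":0,"jaw":0},{"xyz":[0.0506,0.331,0],"roll":0,"jaw":0}]' 40
python3 -m pendant '[{"xyz":[0,0,0],"roll":0,"jaw":0},{"xyz":[0,0,0],"roll":0,"jaw":0},{"xyz":[0,0,0.01],"roll":0,"jaw":0},{"xyz":[0,0,0.02],"roll":0,"jaw":0},{"xyz":[0,0,0.03],"roll":0,"jaw":0},{"xyz":[0,0,0.03],"roll":0,"jaw":0},{"xyz":[0,0,0.03],"roll":0,"jaw":0},{"xyz":[0,0,0.03],"roll":0,"jaw":0}]'
python3 - <<'E'
from h import *
im,d,K,T=grab("side");cv2.imwrite("pics/s4.png",cv2.resize(im[80:260,220:420],None,fx=3,fy=3)); 
E
```

```text
time_s: 8.3
ee_pos: [498.6, -104.6, 228.2]
ee_rot: [179.9, 0.2, -20.2]
force: [0.7, 0.8, 0.7]
gripper_width: 91.3
time_s: 9.3
ee_pos: [500.6, -102.6, 200.3]
ee_rot: [-180.0, -0.1, -20.0]
force: [0.2, 0.2, 0.3]
gripper_width: 91.2
```

View pics/s4.png

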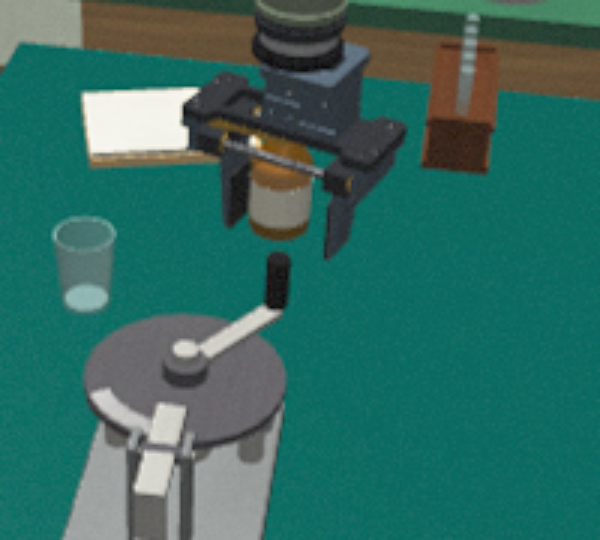

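The fingers straddle the grip at crop (277,280), tips at (235,220) and (335,250). I'll descend and close gently.

```bash
python3 -m pendant '[{"xyz":[0,0,0.015],"roll":0,"jaw":0},{"xyz":[0,0,0.03],"roll":0,"jaw":0},{"xyz":[0,0,0.045],"roll":0,"jaw":0},{"xyz":[0,0,0.06],"roll":0,"jaw":0.2},{"xyz":[0,0,0.07],"roll":0,"jaw":0.4},{"xyz":[0,0,0.073],"roll":0,"jaw":0.5},{"xyz":[0,0,0.073],"roll":0,"jaw":0.6},{"xyz":[0,0,0.073],"roll":0,"jaw":0.6}]' 5
python3 -m pendant '[{"xyz":[0,0,0],"roll":0,"jaw":0.65},{"xyz":[0,0,0],"roll":0,"jaw":0.67},{"xyz":[0,0,0],"roll":0,"jaw":0.69},{"xyz":[0,0,0],"roll":0,"jaw":0.71},{"xyz":[0,0,0],"roll":0,"jaw":0.73},{"xyz":[0,0,0],"roll":0,"jaw":0.73},{"xyz":[0,0,0],"roll":0,"jaw":0.73},{"xyz":[0,0,0],"roll":0,"jaw":0.73}]' 5
```

```text
time_s: 10.35
ee_pos: [500.7, -102.7, 127.5]
ee_rot: [-180.0, -0.1, -20.0]
force: [-0.7, -0.4, -0.0]
gripper_width: 44.0
time_s: 11.35
ee_pos: [503.3, -103.6, 127.4]
ee_rot: [-180.0, -0.4, -20.0]
force: [6.8, -2.9, -4.7]
gripper_width: 24.8
```

```bash
python3 -m pendant '[{"xyz":[0.001,0,0],"roll":0,"jaw":0.71},{"xyz":[0.002,0,0],"roll":0,"jaw":0.71},{"xyz":[0.003,0,0],"roll":0,"jaw":0.71},{"xyz":[0.0035,0,0],"roll":0,"jaw":0.71},{"xyz":[0.0035,0,0],"roll":0,"jaw":0.73},{"xyz":[0.0035,0,0],"roll":0,"jaw":0.75},{"xyz":[0.0035,0,0],"roll":0,"jaw":0.85},{"xyz":[0.0035,0,0],"roll":0,"jaw":1}]' 20
python3 -m pendant '[{"xyz":[0,0,0],"roll":0,"jaw":1},{"xyz":[0,0,0],"roll":0,"jaw":1},{"xyz":[0,0,0],"roll":0,"jaw":1},{"xyz":[0,0,0],"roll":0,"jaw":1},{"xyz":[0,0,0],"roll":0,"jaw":1},{"xyz":[0,0,0],"roll":0,"jaw":1},{"xyz":[0,0,0],"roll":0,"jaw":1},{"xyz":[0,0,0],"roll":0,"jaw":1}]' 40
```

```text
time_s: 12.35
ee_pos: [504.7, -104.2, 126.8]
ee_rot: [180.0, -0.1, -20.0]
force: [6.0, -2.0, -3.1]
gripper_width: 21.9
time_s: 13.35
ee_pos: [504.7, -104.1, 126.8]
ee_rot: [180.0, -0.1, -20.0]
force: [5.8, -2.4, -2.4]
gripper_width: 21.5
```

```bash
cat >> h.py <<'E'
C=np.array([572,-5.3]);H=np.array([504.7,-104.1])
def qof(p):
    p=np.array(p)-C;h=H-C;return np.arctan2(p[1],p[0])-np.arctan2(h[1],h[0]),np.hypot(*p)
E
python3 - <<'E'
from h import *
y=np.radians(-20);X=np.array([np.cos(y),np.sin(y)]);Y=np.array([np.sin(y),-np.cos(y)]);h=H-C
cm=np.array([504.0,-103.9])
for q in np.arange(0.02,0.56,.02):
    R=np.array([[np.cos(q),-np.sin(q)],[np.sin(q),np.cos(q)]]);p=C+R@h; R0=np.array([[np.cos(q-.02),-np.sin(q-.02)],[np.sin(q-.02),np.cos(q-.02)]]);d=(R-R0)@h
    print(round(q,2),p.round(1),"step",(d@X).round(2),(d@Y).round(2))
E
```

```text
0.02 [ 506.7 -105.4] step 2.32 0.57
0.04 [ 508.7 -106.7] step 2.33 0.52
0.06 [ 510.7 -108. ] step 2.34 0.47
0.08 [ 512.8 -109.2] step 2.35 0.43
0.1 [ 514.9 -110.3] step 2.36 0.38
0.12 [ 517.  -111.4] step 2.37 0.33
0.14 [ 519.1 -112.5] step 2.37 0.28
0.16 [ 521.3 -113.6] step 2.38 0.24
0.18 [ 523.5 -114.6] step 2.38 0.19
0.2 [ 525.7 -115.5] step 2.39 0.14
0.22 [ 527.9 -116.4] step 2.39 0.09
0.24 [ 530.1 -117.3] step 2.39 0.05
0.26 [ 532.4 -118.1] step 2.39 -0.0
0.28 [ 534.6 -118.9] step 2.39 -0.05
0.3 [ 536.9 -119.6] step 2.39 -0.1
0.32 [ 539.2 -120.3] step 2.39 -0.15
0.34 [ 541.5 -120.9] step 2.38 -0.19
0.36 [ 543.8 -121.5] step 2.38 -0.24
0.38 [ 546.1 -122. ] step 2.37 -0.29
0.4 [ 548.5 -122.5] step 2.37 -0.34
0.42 [ 550.8 -123. ] step 2.36 -0.38
0.44 [ 553.2 -123.4] step 2.35 -0.43
0.46 [ 555.6 -123.7] step 2.34 -0.48
0.48 [ 557.9 -124. ] step 2.33 -0.52
0.5 [ 560.3 -124.3] step 2.32 -0.57
0.52 [ 562.7 -124.5] step 2.31 -0.62
0.54 [ 565.1 -124.6] step 2.3 -0.66
```

```bash
python3 -m pendant '[{"xyz":[0.0012,0.0003,0],"roll":0,"jaw":1},{"xyz":[0.0023,0.0006,0],"roll":0,"jaw":1},{"xyz":[0.0023,0.0006,0],"roll":0,"jaw":1},{"xyz":[0.0023,0.0006,0],"roll":0,"jaw":1},{"xyz":[0.0023,0.0006,0],"roll":0,"jaw":1},{"xyz":[0.0023,0.0006,0],"roll":0,"jaw":1},{"xyz":[0.0023,0.0006,0],"roll":0,"jaw":1},{"xyz":[0.0023,0.0006,0],"roll":0,"jaw":1}]'
python3 -m pendant '[{"xyz":[0.0012,0.0003,0],"roll":0,"jaw":1},{"xyz":[0.0023,0.0005,0],"roll":0,"jaw":1},{"xyz":[0.0023,0.0005,0],"roll":0,"jaw":1},{"xyz":[0.0023,0.0005,0],"roll":0,"jaw":1},{"xyz":[0.0023,0.0005,0],"roll":0,"jaw":1},{"xyz":[0.0023,0.0005,0],"roll":0,"jaw":1},{"xyz":[0.0023,0.0005,0],"roll":0,"jaw":1},{"xyz":[0.0023,0.0005,0],"roll":0,"jaw":1}]'
python3 -m pendant '[{"xyz":[0.0012,0.0003,0],"roll":0,"jaw":1},{"xyz":[0.0023,0.0005,0],"roll":0,"jaw":1},{"xyz":[0.0023,0.0005,0],"roll":0,"jaw":1},{"xyz":[0.0023,0.0005,0],"roll":0,"jaw":1},{"xyz":[0.0023,0.0005,0],"roll":0,"jaw":1},{"xyz":[0.0023,0.0005,0],"roll":0,"jaw":1},{"xyz":[0.0023,0.0005,0],"roll":0,"jaw":1},{"xyz":[0.0023,0.0005,0],"roll":0,"jaw":1}]'
```

```text
time_s: 14.35
ee_pos: [505.0, -104.4, 126.8]
ee_rot: [-180.0, 0.1, -20.1]
force: [0.3, 4.6, -0.0]
gripper_width: 21.7
time_s: 15.35
ee_pos: [505.2, -104.6, 126.7]
ee_rot: [-179.9, 0.3, -20.1]
force: [-3.3, 7.9, 2.6]
gripper_width: 21.3
time_s: 16.35
ee_pos: [505.3, -104.8, 126.6]
ee_rot: [-179.9, 0.6, -20.1]
force: [-7.1, 11.2, 6.6]
gripper_width: 21.5
```

```bash
python3 -m pendant '[{"xyz":[0.001,0,0],"roll":0,"jaw":1},{"xyz":[0.002,0,0],"roll":0,"jaw":1},{"xyz":[0.002,0,0],"roll":0,"jaw":1},{"xyz":[0.002,0,0],"roll":0,"jaw":1},{"xyz":[0.002,0,0],"roll":0,"jaw":1},{"xyz":[0.002,0,0],"roll":0,"jaw":1},{"xyz":[0.002,0,0],"roll":0,"jaw":1},{"xyz":[0.002,0,0],"roll":0,"jaw":1}]'
python3 - <<'E'
from h import *
im,d,K,T=grab("side");cv2.imwrite("pics/s5.png",cv2.resize(im[130:260,220:400],None,fx=4,fy=4)); print(env.state())
E
```

```text
time_s: 17.35
ee_pos: [506.5, -105.5, 126.6]
ee_rot: [-179.9, 0.7, -20.1]
force: [-10.0, 11.8, 6.8]
gripper_width: 21.5
{'time_s': 17.4, 'qpos': array([-13.15003449,  17.74175081, 104.15208891,   0.20396769,
        58.76633529,   6.82861211]), 'qvel': array([-0.02966967,  0.07979096, -0.02912564,  0.00548788,  0.04151596,
       -0.02134726]), 'effort': array([-4.66968700e+00, -3.35904944e+01, -2.40983409e+01, -2.27886826e+00,
       -3.35607693e+00, -6.82412374e-04]), 'ee_pos': array([ 506.48803793, -105.47088251,  126.59939054]), 'ee_rot': array([-179.90655984,    0.67624215,  -20.08486329]), 'force': array([-9.48020427, 11.94038763,  7.90324559]), 'torque': array([ 1.81930534,  1.25775125, -0.04783734]), 'gripper_width': 21.52132019493266}
```

View pics/s5.png

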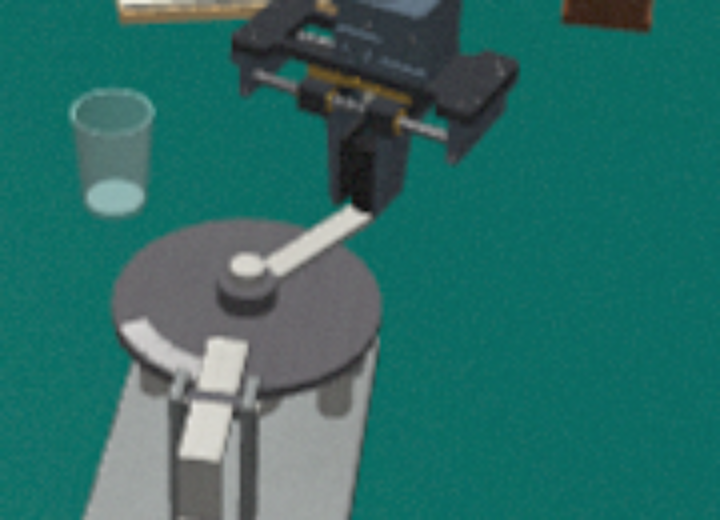

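The grasp is sound: fingers on the grip at crop (370,180), arm clear below them. The arm has started to yield, so I go on in small steps.

```bash
python3 -m pendant '[{"xyz":[0.001,0,0],"roll":0,"jaw":1},{"xyz":[0.002,0,0],"roll":0,"jaw":1},{"xyz":[0.002,0,0],"roll":0,"jaw":1},{"xyz":[0.002,0,0],"roll":0,"jaw":1},{"xyz":[0.002,0,0],"roll":0,"jaw":1},{"xyz":[0.002,0,0],"roll":0,"jaw":1},{"xyz":[0.002,0,0],"roll":0,"jaw":1},{"xyz":[0.002,0,0],"roll":0,"jaw":1}]'
python3 -m pendant '[{"xyz":[0.001,0,0],"roll":0,"jaw":1},{"xyz":[0.002,0,0],"roll":0,"jaw":1},{"xyz":[0.002,0,0],"roll":0,"jaw":1},{"xyz":[0.002,0,0],"roll":0,"jaw":1},{"xyz":[0.002,0,0],"roll":0,"jaw":1},{"xyz":[0.002,0,0],"roll":0,"jaw":1},{"xyz":[0.002,0,0],"roll":0,"jaw":1},{"xyz":[0.002,0,0],"roll":0,"jaw":1}]'
python3 -m pendant '[{"xyz":[0.001,0.0005,0],"roll":0,"jaw":1},{"xyz":[0.002,0.0005,0],"roll":0,"jaw":1},{"xyz":[0.002,0.0005,0],"roll":0,"jaw":1},{"xyz":[0.002,0.0005,0],"roll":0,"jaw":1},{"xyz":[0.002,0.0005,0],"roll":0,"jaw":1},{"xyz":[0.002,0.0005,0],"roll":0,"jaw":1},{"xyz":[0.002,0.0005,0],"roll":0,"jaw":1},{"xyz":[0.002,0.0005,0],"roll":0,"jaw":1}]'
```

```text
time_s: 18.4
ee_pos: [506.9, -105.7, 126.6]
ee_rot: [-179.9, 0.9, -20.1]
force: [-13.9, 12.5, 10.5]
gripper_width: 21.5
time_s: 19.4
ee_pos: [507.2, -105.9, 126.5]
ee_rot: [-179.9, 1.1, -20.1]
force: [-16.5, 13.3, 12.7]
gripper_width: 21.0
time_s: 20.4
ee_pos: [514.7, -110.2, 126.7]
ee_rot: [180.0, 0.3, -20.0]
force: [-3.9, 4.3, 1.6]
gripper_width: 21.1
```

Click 1: the force fell from 21 to 6 N and the tool jumped from q≈0.025 to 0.098. That is less than one more pitch, so it counts as one click.

```bash
python3 -m pendant '[{"xyz":[0.001,0.0003,0],"roll":0,"jaw":1},{"xyz":[0.002,0.0003,0],"roll":0,"jaw":1},{"xyz":[0.002,0.0003,0],"roll":0,"jaw":1},{"xyz":[0.002,0.0003,0],"roll":0,"jaw":1},{"xyz":[0.002,0.0003,0],"roll":0,"jaw":1},{"xyz":[0.002,0.0003,0],"roll":0,"jaw":1},{"xyz":[0.002,0.0003,0],"roll":0,"jaw":1},{"xyz":[0.002,0.0003,0],"roll":0,"jaw":1}]'
python3 -m pendant '[{"xyz":[0.001,0.0003,0],"roll":0,"jaw":1},{"xyz":[0.002,0.0003,0],"roll":0,"jaw":1},{"xyz":[0.002,0.0003,0],"roll":0,"jaw":1},{"xyz":[0.002,0.0003,0],"roll":0,"jaw":1},{"xyz":[0.002,0.0003,0],"roll":0,"jaw":1},{"xyz":[0.002,0.0003,0],"roll":0,"jaw":1},{"xyz":[0.002,0.0003,0],"roll":0,"jaw":1},{"xyz":[0.002,0.0003,0],"roll":0,"jaw":1}]'
```

```text
time_s: 21.4
ee_pos: [515.0, -110.4, 126.7]
ee_rot: [180.0, 0.5, -20.1]
force: [-6.9, 6.7, 4.4]
gripper_width: 21.5
time_s: 22.4
ee_pos: [515.3, -110.6, 126.6]
ee_rot: [-180.0, 0.7, -20.1]
force: [-9.6, 9.8, 7.8]
gripper_width: 21.5
```

```bash
for i in 1; do python3 -m pendant '[{"xyz":[0.001,0.0002,0],"roll":0,"jaw":1},{"xyz":[0.002,0.0002,0],"roll":0,"jaw":1},{"xyz":[0.002,0.0002,0],"roll":0,"jaw":1},{"xyz":[0.002,0.0002,0],"roll":0,"jaw":1},{"xyz":[0.002,0.0002,0],"roll":0,"jaw":1},{"xyz":[0.002,0.0002,0],"roll":0,"jaw":1},{"xyz":[0.002,0.0002,0],"roll":0,"jaw":1},{"xyz":[0.002,0.0002,0],"roll":0,"jaw":1}]'; done
python3 -m pendant '[{"xyz":[0.0005,0.0002,0],"roll":0,"jaw":1},{"xyz":[0.0015,0.0002,0],"roll":0,"jaw":1},{"xyz":[0.0015,0.0002,0],"roll":0,"jaw":1},{"xyz":[0.0015,0.0002,0],"roll":0,"jaw":1},{"xyz":[0.0015,0.0002,0],"roll":0,"jaw":1},{"xyz":[0.0015,0.0002,0],"roll":0,"jaw":1},{"xyz":[0.0015,0.0002,0],"roll":0,"jaw":1},{"xyz":[0.0015,0.0002,0],"roll":0,"jaw":1}]'
```

```text
time_s: 23.4
ee_pos: [515.7, -110.8, 126.6]
ee_rot: [-180.0, 0.9, -20.1]
force: [-13.6, 10.8, 9.4]
gripper_width: 21.1
time_s: 24.4
ee_pos: [515.9, -110.9, 126.5]
ee_rot: [-180.0, 1.0, -20.1]
force: [-16.3, 12.0, 12.5]
gripper_width: 21.1
```

```bash
python3 -m pendant '[{"xyz":[0.0005,0.0002,0],"roll":0,"jaw":1},{"xyz":[0.0015,0.0002,0],"roll":0,"jaw":1},{"xyz":[0.0015,0.0002,0],"roll":0,"jaw":1},{"xyz":[0.0015,0.0002,0],"roll":0,"jaw":1},{"xyz":[0.0015,0.0002,0],"roll":0,"jaw":1},{"xyz":[0.0015,0.0002,0],"roll":0,"jaw":1},{"xyz":[0.0015,0.0002,0],"roll":0,"jaw":1},{"xyz":[0.0015,0.0002,0],"roll":0,"jaw":1}]'
```

```text
time_s: 25.4
ee_pos: [519.2, -112.6, 126.6]
ee_rot: [-180.0, 0.8, -20.1]
force: [-11.3, 9.3, 8.2]
gripper_width: 21.6
```

Whether that was click 2 is unclear. The pedal pad dips up to about 10 mm as a tooth rises, so its height shows the pawl's phase.

```bash
cat >> h.py <<'E'
def padz():
    o=[]
    for n in("side","side","top"):
        im,d,K,T=grab(n);P=cloud(d,K,T)
        g=(abs(P[...,0]-566)<18)&(abs(P[...,1]-225)<16)&(P[...,2]>45)&(P[...,2]<100);o.append((g.sum(),round(float(np.mean(P[g][:,2])),2) if g.any() else 0))
    p=env.state()["ee_pos"];q,r=qof(p[:2]);print("padz",o,"q",round(q,4),"r",round(r,1))
E
python3 - <<'E'
from h import *
for n in("side0","top0","t2"):
    P=np.load(n+".npy");g=(abs(P[...,0]-566)<18)&(abs(P[...,1]-225)<16)&(P[...,2]>45)&(P[...,2]<100);print(n,g.sum(),P[g][:,2].mean())
padz()
E
python3 -m pendant '[{"xyz":[0.0005,0.0002,0],"roll":0,"jaw":1},{"xyz":[0.0015,0.0002,0],"roll":0,"jaw":1},{"xyz":[0.0015,0.0002,0],"roll":0,"jaw":1},{"xyz":[0.0015,0.0002,0],"roll":0,"jaw":1},{"xyz":[0.0015,0.0002,0],"roll":0,"jaw":1},{"xyz":[0.0015,0.0002,0],"roll":0,"jaw":1},{"xyz":[0.0015,0.0002,0],"roll":0,"jaw":1},{"xyz":[0.0015,0.0002,0],"roll":0,"jaw":1}]'
python3 -c "
from h import *
padz()"
```

```text
side0 160 79.52875991106025
top0 117 78.77710087657779
t2 0 nan
padz [(np.int64(161), 74.18), (np.int64(164), 74.2), (np.int64(114), 73.2)] q 0.1405 r 119.6
time_s: 26.55
ee_pos: [523.3, -114.5, 126.7]
ee_rot: [-180.0, 0.4, -20.1]
force: [-3.9, 5.7, 3.3]
gripper_width: 21.2
padz [(np.int64(152), 79.23), (np.int64(155), 79.18), (np.int64(117), 78.91)] q 0.1785 r 119.5<stdin>:3: RuntimeWarning: Mean of empty slice.
  ret = ret.dtype.type(ret / rcount)
```

Pad height settles it. At q=0.1405 the pawl was near a crest (74.2 mm); now at q=0.1785 it has dropped (79.2 mm), so click 2 is done. Crest n ≈ 0.147+0.08(n−2), which puts crest 6 at about 0.467 and crest 7 at about 0.547.

```bash
python3 -m pendant '[{"xyz":[0.0015,0,0],"roll":0,"jaw":1},{"xyz":[0.003,0,0],"roll":0,"jaw":1},{"xyz":[0.004,0,0],"roll":0,"jaw":1},{"xyz":[0.004,0,0],"roll":0,"jaw":1},{"xyz":[0.004,0,0],"roll":0,"jaw":1},{"xyz":[0.004,0,0],"roll":0,"jaw":1},{"xyz":[0.004,0,0],"roll":0,"jaw":1},{"xyz":[0.004,0,0],"roll":0,"jaw":1}]'
python3 -m pendant '[{"xyz":[0.001,0,0],"roll":0,"jaw":1},{"xyz":[0.002,0,0],"roll":0,"jaw":1},{"xyz":[0.002,0,0],"roll":0,"jaw":1},{"xyz":[0.002,0,0],"roll":0,"jaw":1},{"xyz":[0.002,0,0],"roll":0,"jaw":1},{"xyz":[0.002,0,0],"roll":0,"jaw":1},{"xyz":[0.002,0,0],"roll":0,"jaw":1},{"xyz":[0.002,0,0],"roll":0,"jaw":1}]'
python3 -c "
from h import *
padz()"
```

```text
time_s: 27.7
ee_pos: [523.9, -114.8, 126.6]
ee_rot: [180.0, 0.8, -20.1]
force: [-12.8, 9.9, 8.9]
gripper_width: 21.1
time_s: 28.7
ee_pos: [524.2, -114.9, 126.5]
ee_rot: [180.0, 1.0, -20.1]
force: [-16.0, 11.4, 11.6]
gripper_width: 21.5
padz [(np.int64(151), 78.89), (np.int64(156), 78.9), (np.int64(114), 79.36)] q 0.1872 r 119.5
```

```bash
python3 -m pendant '[{"xyz":[0.0005,0,0],"roll":0,"jaw":1},{"xyz":[0.0015,0,0],"roll":0,"jaw":1},{"xyz":[0.0015,0,0],"roll":0,"jaw":1},{"xyz":[0.0015,0,0],"roll":0,"jaw":1},{"xyz":[0.0015,0,0],"roll":0,"jaw":1},{"xyz":[0.0015,0,0],"roll":0,"jaw":1},{"xyz":[0.0015,0,0],"roll":0,"jaw":1},{"xyz":[0.0015,0,0],"roll":0,"jaw":1}]'
python3 -c "
from h import *
padz()"
```

```text
time_s: 29.85
ee_pos: [527.5, -116.2, 126.6]
ee_rot: [180.0, 0.8, -20.1]
force: [-11.9, 8.4, 8.2]
gripper_width: 21.3
padz [(np.int64(158), 74.61), (np.int64(162), 74.57), (np.int64(113), 73.96)] q 0.2163 r 119.5
```

```bash
python3 -m pendant '[{"xyz":[0.0005,0,0],"roll":0,"jaw":1},{"xyz":[0.0015,0,0],"roll":0,"jaw":1},{"xyz":[0.0015,0,0],"roll":0,"jaw":1},{"xyz":[0.0015,0,0],"roll":0,"jaw":1},{"xyz":[0.0015,0,0],"roll":0,"jaw":1},{"xyz":[0.0015,0,0],"roll":0,"jaw":1},{"xyz":[0.0015,0,0],"roll":0,"jaw":1},{"xyz":[0.0015,0,0],"roll":0,"jaw":1}]'
python3 -c "
from h import *
padz()"
```

```text
time_s: 31.0
ee_pos: [532.3, -118.0, 126.7]
ee_rot: [180.0, 0.3, -20.1]
force: [-4.2, 5.0, 2.2]
gripper_width: 21.5
padz [(np.int64(157), 78.77), (np.int64(156), 79.01), (np.int64(116), 78.42)] q 0.2592 r 119.5
```

Click 3 (pad back up, q=0.259). I repeat the same pattern for click 4, where the arc's tool-y part is now slightly negative.

```bash
python3 -m pendant '[{"xyz":[0.0015,0,0],"roll":0,"jaw":1},{"xyz":[0.003,-0.0003,0],"roll":0,"jaw":1},{"xyz":[0.004,-0.0005,0],"roll":0,"jaw":1},{"xyz":[0.005,-0.0005,0],"roll":0,"jaw":1},{"xyz":[0.006,-0.0005,0],"roll":0,"jaw":1},{"xyz":[0.006,-0.0005,0],"roll":0,"jaw":1},{"xyz":[0.006,-0.0005,0],"roll":0,"jaw":1},{"xyz":[0.006,-0.0005,0],"roll":0,"jaw":1}]'
python3 -m pendant '[{"xyz":[0.0005,0,0],"roll":0,"jaw":1},{"xyz":[0.0015,0,0],"roll":0,"jaw":1},{"xyz":[0.0015,0,0],"roll":0,"jaw":1},{"xyz":[0.0015,0,0],"roll":0,"jaw":1},{"xyz":[0.0015,0,0],"roll":0,"jaw":1},{"xyz":[0.0015,0,0],"roll":0,"jaw":1},{"xyz":[0.0015,0,0],"roll":0,"jaw":1},{"xyz":[0.0015,0,0],"roll":0,"jaw":1}]'
python3 -c "
from h import *
padz()"
```

```text
time_s: 32.15
ee_pos: [533.3, -118.3, 126.6]
ee_rot: [179.9, 0.9, -20.0]
force: [-15.2, 8.3, 10.5]
gripper_width: 21.1
time_s: 33.15
ee_pos: [533.6, -118.4, 126.5]
ee_rot: [179.9, 1.1, -20.0]
force: [-17.6, 9.1, 12.9]
gripper_width: 21.6
padz [(np.int64(153), 78.44), (np.int64(161), 78.74), (np.int64(118), 78.09)] q 0.2708 r 119.5
```

```bash
python3 -m pendant '[{"xyz":[0.0005,0,0],"roll":0,"jaw":1},{"xyz":[0.0015,0,0],"roll":0,"jaw":1},{"xyz":[0.0015,0,0],"roll":0,"jaw":1},{"xyz":[0.0015,0,0],"roll":0,"jaw":1},{"xyz":[0.0015,0,0],"roll":0,"jaw":1},{"xyz":[0.0015,0,0],"roll":0,"jaw":1},{"xyz":[0.0015,0,0],"roll":0,"jaw":1},{"xyz":[0.0015,0,0],"roll":0,"jaw":1}]'
python3 -c "
from h import *
padz()"
```

```text
time_s: 34.3
ee_pos: [537.1, -119.5, 126.6]
ee_rot: [179.9, 0.8, -20.0]
force: [-12.3, 7.7, 7.3]
gripper_width: 21.5
padz [(np.int64(159), 74.19), (np.int64(162), 74.29), (np.int64(111), 73.25)] q 0.3011 r 119.4
```

```bash
python3 -m pendant '[{"xyz":[0.0005,0,0],"roll":0,"jaw":1},{"xyz":[0.0015,0,0],"roll":0,"jaw":1},{"xyz":[0.0015,0,0],"roll":0,"jaw":1},{"xyz":[0.0015,0,0],"roll":0,"jaw":1},{"xyz":[0.0015,0,0],"roll":0,"jaw":1},{"xyz":[0.0015,0,0],"roll":0,"jaw":1},{"xyz":[0.0015,0,0],"roll":0,"jaw":1},{"xyz":[0.0015,0,0],"roll":0,"jaw":1}]'
python3 -c "
from h import *
padz()"
```

```text
time_s: 35.45
ee_pos: [541.4, -120.7, 126.7]
ee_rot: [180.0, 0.4, -20.1]
force: [-6.3, 6.0, 3.2]
gripper_width: 21.5
padz [(np.int64(160), 79.07), (np.int64(154), 79.19), (np.int64(118), 78.87)] q 0.3396 r 119.4
```

Click 4 (q=0.340). Next is click 5.

```bash
python3 -m pendant '[{"xyz":[0.0015,-0.0003,0],"roll":0,"jaw":1},{"xyz":[0.003,-0.0006,0],"roll":0,"jaw":1},{"xyz":[0.004,-0.001,0],"roll":0,"jaw":1},{"xyz":[0.005,-0.001,0],"roll":0,"jaw":1},{"xyz":[0.006,-0.001,0],"roll":0,"jaw":1},{"xyz":[0.006,-0.001,0],"roll":0,"jaw":1},{"xyz":[0.006,-0.001,0],"roll":0,"jaw":1},{"xyz":[0.006,-0.001,0],"roll":0,"jaw":1}]'
python3 -m pendant '[{"xyz":[0.0005,0,0],"roll":0,"jaw":1},{"xyz":[0.0015,-0.0003,0],"roll":0,"jaw":1},{"xyz":[0.0015,-0.0003,0],"roll":0,"jaw":1},{"xyz":[0.0015,-0.0003,0],"roll":0,"jaw":1},{"xyz":[0.0015,-0.0003,0],"roll":0,"jaw":1},{"xyz":[0.0015,-0.0003,0],"roll":0,"jaw":1},{"xyz":[0.0015,-0.0003,0],"roll":0,"jaw":1},{"xyz":[0.0015,-0.0003,0],"roll":0,"jaw":1}]'
python3 -c "
from h import *
padz()"
```

```text
time_s: 36.6
ee_pos: [542.5, -121.0, 126.5]
ee_rot: [179.9, 1.0, -20.0]
force: [-17.9, 7.6, 11.2]
gripper_width: 21.1
time_s: 37.6
ee_pos: [545.9, -121.8, 126.6]
ee_rot: [179.9, 0.8, -20.0]
force: [-13.5, 6.0, 8.0]
gripper_width: 21.3
padz [(np.int64(165), 74.71), (np.int64(160), 74.66), (np.int64(110), 73.56)] q 0.3776 r 119.4
```

```bash
python3 -m pendant '[{"xyz":[0.0005,0,0],"roll":0,"jaw":1},{"xyz":[0.0015,-0.0003,0],"roll":0,"jaw":1},{"xyz":[0.0015,-0.0003,0],"roll":0,"jaw":1},{"xyz":[0.0015,-0.0003,0],"roll":0,"jaw":1},{"xyz":[0.0015,-0.0003,0],"roll":0,"jaw":1},{"xyz":[0.0015,-0.0003,0],"roll":0,"jaw":1},{"xyz":[0.0015,-0.0003,0],"roll":0,"jaw":1},{"xyz":[0.0015,-0.0003,0],"roll":0,"jaw":1}]'
python3 -c "
from h import *
padz()"
```

```text
time_s: 38.75
ee_pos: [550.7, -122.7, 126.7]
ee_rot: [180.0, 0.4, -20.0]
force: [-4.9, 5.4, 4.2]
gripper_width: 21.4
padz [(np.int64(153), 79.69), (np.int64(152), 79.31), (np.int64(118), 79.29)] q 0.4188 r 119.3
```

Click 5 (q=0.419). I approach click 6 in smaller steps.

```bash
python3 -m pendant '[{"xyz":[0.0015,-0.0003,0],"roll":0,"jaw":1},{"xyz":[0.003,-0.0006,0],"roll":0,"jaw":1},{"xyz":[0.004,-0.001,0],"roll":0,"jaw":1},{"xyz":[0.005,-0.0014,0],"roll":0,"jaw":1},{"xyz":[0.006,-0.0014,0],"roll":0,"jaw":1},{"xyz":[0.006,-0.0014,0],"roll":0,"jaw":1},{"xyz":[0.006,-0.0014,0],"roll":0,"jaw":1},{"xyz":[0.006,-0.0014,0],"roll":0,"jaw":1}]'
python3 -m pendant '[{"xyz":[0.0005,-0.0003,0],"roll":0,"jaw":1},{"xyz":[0.0015,-0.0003,0],"roll":0,"jaw":1},{"xyz":[0.0015,-0.0003,0],"roll":0,"jaw":1},{"xyz":[0.0015,-0.0003,0],"roll":0,"jaw":1},{"xyz":[0.0015,-0.0003,0],"roll":0,"jaw":1},{"xyz":[0.0015,-0.0003,0],"roll":0,"jaw":1},{"xyz":[0.0015,-0.0003,0],"roll":0,"jaw":1},{"xyz":[0.0015,-0.0003,0],"roll":0,"jaw":1}]'
python3 -c "
from h import *
padz()"
```

```text
time_s: 39.9
ee_pos: [551.8, -122.9, 126.5]
ee_rot: [179.8, 1.0, -20.0]
force: [-17.2, 6.3, 10.7]
gripper_width: 21.1
time_s: 40.9
ee_pos: [552.1, -123.0, 126.5]
ee_rot: [179.8, 1.1, -20.0]
force: [-20.2, 5.9, 12.8]
gripper_width: 21.2
padz [(np.int64(154), 78.79), (np.int64(153), 79.11), (np.int64(120), 78.33)] q 0.4301 r 119.3
```

```bash
python3 -m pendant '[{"xyz":[0.0005,0,0],"roll":0,"jaw":1},{"xyz":[0.001,-0.0003,0],"roll":0,"jaw":1},{"xyz":[0.001,-0.0003,0],"roll":0,"jaw":1},{"xyz":[0.001,-0.0003,0],"roll":0,"jaw":1},{"xyz":[0.001,-0.0003,0],"roll":0,"jaw":1},{"xyz":[0.001,-0.0003,0],"roll":0,"jaw":1},{"xyz":[0.001,-0.0003,0],"roll":0,"jaw":1},{"xyz":[0.001,-0.0003,0],"roll":0,"jaw":1}]'
python3 -c "
from h import *
padz()"
```

```text
time_s: 42.05
ee_pos: [552.2, -123.0, 126.5]
ee_rot: [179.8, 1.3, -20.0]
force: [-21.4, 6.0, 13.2]
gripper_width: 21.5
padz [(np.int64(149), 78.89), (np.int64(159), 78.75), (np.int64(119), 78.45)] q 0.4317 r 119.3
```

```bash
python3 -m pendant '[{"xyz":[0.0005,0,0],"roll":0,"jaw":1},{"xyz":[0.001,-0.0003,0],"roll":0,"jaw":1},{"xyz":[0.001,-0.0003,0],"roll":0,"jaw":1},{"xyz":[0.001,-0.0003,0],"roll":0,"jaw":1},{"xyz":[0.001,-0.0003,0],"roll":0,"jaw":1},{"xyz":[0.001,-0.0003,0],"roll":0,"jaw":1},{"xyz":[0.001,-0.0003,0],"roll":0,"jaw":1},{"xyz":[0.001,-0.0003,0],"roll":0,"jaw":1}]'
python3 -c "
from h import *
padz()"
```

```text
time_s: 43.2
ee_pos: [560.3, -124.0, 126.7]
ee_rot: [179.9, 0.4, -20.0]
force: [-6.1, 4.0, 4.1]
gripper_width: 21.4
padz [(np.int64(155), 79.0), (np.int64(161), 79.46), (np.int64(121), 79.12)] q 0.4997 r 119.3
```

Click 6: q=0.4997, exactly on the ≈0.080 landing series, with the pad up. I hold still for a second, confirm, then hand in.

```bash
python3 -m pendant '[{"xyz":[0,0,0],"roll":0,"jaw":1},{"xyz":[0,0,0],"roll":0,"jaw":1},{"xyz":[0,0,0],"roll":0,"jaw":1},{"xyz":[0,0,0],"roll":0,"jaw":1},{"xyz":[0,0,0],"roll":0,"jaw":1},{"xyz":[0,0,0],"roll":0,"jaw":1},{"xyz":[0,0,0],"roll":0,"jaw":1},{"xyz":[0,0,0],"roll":0,"jaw":1}]'
python3 -c "
from h import *
padz()
P=cloud(*grab('top')[1:])
for n,u,v in [('cruc',161,186),('stop',143,240),('beak',360,170),('bot',426,226)]: print(n,P[v,u].round(0))
print(env.job_done())"
```

```text
time_s: 44.35
ee_pos: [560.3, -124.0, 126.7]
ee_rot: [179.9, 0.4, -20.0]
force: [-6.1, 4.1, 3.6]
gripper_width: 21.7
padz [(np.int64(156), 79.06), (np.int64(154), 79.34), (np.int64(118), 79.3)] q 0.4997 r 119.3
cruc [671. 401.  -2.]
stop [493. 442.  30.]
beak [ 728. -242.   11.]
bot [ 537. -414.  143.]
the job is handed in; nothing more can be done
None
```

The press is at six clicks from home and the gripper is still holding the grip; I handed the job in at about 44.5 s of the 72 s allowed.

**What I did:** I pressed the pedal to its stop, where the force rose to about 31 N with no further travel. A picture then showed the arm back home. I let the pedal up, gripped the upright grip with 40 N, and turned the arm in small steps, counting each click.

**Last checks:**
- **Clicks:** the arm came to rest at 0.098, 0.179, 0.259, 0.340, 0.419 and 0.500 rad after the six clicks, which is one tooth pitch apart. The estimated angle past the first tooth is about 0.43 rad, inside the 0.40–0.478 rad needed.
- **Hold:** the arm did not move over the final second, with about 7 N on the tool and the fingers closed on the grip at 21.7 mm. The pedal pad is up, at about 79 mm.
- **Bystanders:** depth readings at the same pixels for the bottle, beaker, crucible and stopper match the start to within a few mm, apart from noise of up to 10 mm in height on the crucible.

**Doubtful points:**
- The force reading was unclear around click 2, because the robot flexes and the arm moves in jerks. I settled it by the pedal pad, which dips about 5 mm just before a click.
- For clicks 1 and 6 no dip was caught, because the arm jumped within one step. Those two rest on the force drop and the resting angle.

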